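# Strike the pear display and pack its pieces

### The job

Take the little display apart from the top down: first stand the gilded pear upright in the small raised cork stand, then set the round plinth flat in the shallow round dish, and last pack the oblong block into the pocket of the plywood box: slide the box's gate open, lay the block flat in the pocket and slide the gate fully shut over its end. Leave the brown bottle and the yellow jar standing where they are, and never let the pear fall over.

Things in the scene. Friction and masses are not known exactly. Their poses are not given: they have to be found in the camera images.
- pear_mid (a point): Gilded (brass-coloured) rigid pear, 70 g, upright on the round plinth. 45 mm across at its fattest, nearly straight-sided 14 to 32 mm above its foot, tapering to the neck (23 mm across at 56 mm); body 62 mm tall plus a thin 9 mm stem; flat foot 34 mm across. The point is on its axis at the fattest part, 24 mm above its foot; z is up along the axis.
- plinth_mid (a point): Round off-white plaster plinth, a plain disc 66 mm in diameter and 40 mm tall, about 110 g, lying flat on the oblong block, under the pear. The point is its centre, 20 mm above its underside; z is its axis.
- block_mid (a point): Oblong pale wooden block 116 x 60 x 45 mm (its x, y, z), about 190 g, lying on the table at the bottom of the stack. The point is its centre, 22.5 mm above its underside; x is its long direction, z up.
- stand_floor (a point): Place of the pear: small cork puck, fixed to the table, 66 mm outer diameter, with a round seat on top 56 mm across inside a rim 4 mm high and 5 mm wide. The point is the centre of the seat's floor, 20 mm above the table.
- dish_floor (a point): Place of the round plinth: low brown wooden dish, fixed to the table, 96 mm outer diameter, 84 mm inside, its rim 5 mm above its floor. The point is the centre of its floor, 4 mm above the table.
- pocket (a point): Place of the block: open-topped pocket 130 x 76 mm (x, y) in a fixed plywood box, 205 x 86 mm over all. The point is the centre of the pocket's floor, 5 mm above the table. Walls 5 mm thick rise 12 mm above the floor on the sides and the +x end; at the -x end (robot side) is the gate's housing, 70 mm long, 86 wide, 56 mm high over the floor. x runs along the pocket, away from the housing; z up.
- gate (a joint): Sliding aluminium gate of the box, in m: 0 shut, 0.045 fully open (stops at both). It opens towards -x of the pocket, stays where left and takes about 1.2 N. It may start up to 15 mm open. Its plate, 68 mm wide, 6 mm thick, has its underside 49 mm above the pocket's floor, 4 mm over the packed block. Shut, it covers the first 35 mm of the pocket; fully open it clears the pocket by 10 mm.
- gate_tab (a point): Centre of the upright black tab on the gate, by which it is slid: 14 mm thick along the sliding direction (x), 30 mm wide (y), 30 mm tall, standing on the plate; its foot is 55 mm and its top 85 mm above the pocket's floor. Moves with the gate; axes as the pocket's. With the gate shut it is 75 mm from the pocket's centre towards -x.
- bottle_at (a point): Bystander, leave alone: brown glass bottle with white cap, 56 mm in diameter, 150 mm tall, standing loose behind the work. The point is half-way up.
- jar_at (a point): Bystander, leave alone: yellow jar with green lid, 64 mm in diameter, 85 mm tall, standing loose behind the work. The point is half-way up.
There are look-alikes about, which are no part of the job. Leave any turquoise look-alike of the part that bears plinth_mid alone.

How it is judged (in metres and radians):
On the way, in this order (a step that is already met when the one before it is completed fails the run):
1. the pear stands upright in the cork stand, released (horizontal distance between pear_mid and stand_floor below 0.014 m and z of pear_mid in the frame of stand_floor between 0.018 and 0.028 m and angle between pear_mid's own z axis and vertical below 0.15 rad and contact force between the fingers and pear below 0.1 N), for 0.2 s.
2. the round plinth lies flat in the dish, released (horizontal distance between plinth_mid and dish_floor below 0.012 m and z of plinth_mid in the frame of dish_floor below 0.024 m and angle between plinth_mid's own z axis and vertical below 0.1 rad and contact force between the fingers and plinth below 0.1 N), for 0.2 s.
3. the block lies flat in the pocket and the gate is shut over it (x of block_mid in the frame of pocket between -0.012 and 0.012 m and y of block_mid in the frame of pocket between -0.012 and 0.012 m and z of block_mid in the frame of pocket below 0.027 m and angle between block_mid's own z axis and vertical below 0.1 rad and angle between the x axis of block_mid and the x axis of pocket, either way round below 0.25 rad and value of joint gate below 0.006 m and contact force between the fingers and block below 0.1 N), for 0.2 s.
At the end, for the whole second after the job is handed in: Pear upright (0.15 rad) in the cork stand, axis within 14 mm of its centre; plinth flat in the dish within 12 mm of its centre; block flat on the pocket floor, within 12 mm each way and 0.25 rad of the pocket; gate shut within 6 mm; all released and at rest (horizontal distance between pear_mid and stand_floor below 0.014 m and z of pear_mid in the frame of stand_floor between 0.018 and 0.028 m and angle between pear_mid's own z axis and vertical below 0.15 rad and horizontal distance between plinth_mid and dish_floor below 0.012 m and z of plinth_mid in the frame of dish_floor below 0.024 m and angle between each of plinth_mid, block_mid's own z axis and vertical below 0.1 rad and x of block_mid in the frame of pocket between -0.012 and 0.012 m and y of block_mid in the frame of pocket between -0.012 and 0.012 m and z of block_mid in the frame of pocket below 0.027 m and angle between the x axis of block_mid and the x axis of pocket, either way round below 0.25 rad and value of joint gate below 0.006 m and linear speed of each of pear, plinth, block below 0.02 m/s); the robot touches nothing.
It fails at once if the pear tipped over (more than 0.8 rad) (angle between pear_mid's own z axis and vertical above 0.8 rad).
It fails at once if the brown bottle was pushed more than 30 mm or knocked over (distance of bottle_at from where it was at the start of the episode above 0.03 m or angle between bottle_at's own z axis and vertical above 0.5 rad).
It fails at once if the yellow jar was pushed more than 30 mm or knocked over (distance of jar_at from where it was at the start of the episode above 0.03 m or angle between jar_at's own z axis and vertical above 0.5 rad).
It also fails if it takes over 139 s, if anything falls off the work surface, if the arm or the gripper's body presses on something with over 40 N, if the wrist force passes 120 N, or if a joint passes its speed limit or range.

### The arm

A 6-joint arm with a two-finger parallel gripper is mounted at the origin on the work surface. World frame = base frame: x ahead of the robot, y to its left, z up, the work surface at z = 0. Lengths are in mm, angles in rad, forces in N, time in s.
With the tool pointing down it reaches from about 275 to 825 mm from the base axis. Payload 5.2 kg.
Tool frame: the origin (TCP) lies at the very end of the fingers, on their centre line; the grasp point (between the pads) lies 19 mm behind it; z points along the fingers, y is the direction in which the jaws open and shut (so a half turn about z gives the same grasp; the last joint's range is limited). The gripper opens to 93 mm and grips with 3 to 60 N. Pads are 15 mm wide; open, the fingers measure 128 mm over their backs; the gripper's body (75 mm by 188 mm) begins 65 mm behind the grasp point.
Start: joints at [0.929, 0.259, 1.535, -0, 1.348, -0.203], TCP at [233.649, 497.909, 218.653] pointing down, gripper open.
Joint ranges: [-3.14, 3.14], [-0.91, 2.08], [0.19, 2.58], [-1.22, 4.36], [0.22, 2.71], [-3.12, 3.12]. Speed limits (rad/s): [2.57, 2.57, 3.14, 3.14, 3.14, 3.14].

### API

Orientations are given as [roll, pitch, yaw] about the fixed x, y, z axes, in that order (R = Rz(yaw) Ry(pitch) Rx(roll)).
In Python, from bench import robot gives the robot as it stands. The module is installed in compiled form; this text tells all that it offers. Calls block until the motion is done:
- robot.move_ptp(position, orientation): joint-space move of the TCP to a pose.
- robot.move_linear(position, ori=None, speed=150, f_stop=None): straight line of the TCP; ori=None keeps the orientation; speed is the mean speed in mm/s. With f_stop (N) it stops when the force on the tool has changed by that much, and returns True; else False.
- robot.move_j(angles): joint-space move.
- robot.move_gripper(opening): opening from 0.0 (shut) to 1.0 (fully open); the grip force is fixed at half the most; returns when the fingers have stopped.
- robot.sleep(seconds).
- robot.inverse_kinematics(position, orientation): joint angles nearest the present ones, or None.
- robot.get_image(name): name is "side" or "top"; returns a dict with "img" (400x640x3 uint8, blue, green, red), "fovy" (degrees; the focal length in pixels is half the picture's height over the tangent of half this angle, whatever the lens; pixels are square), "cx", "cy" (the principal point, pixels), "k1" (the pictures are not rectified: a ray, as slopes to the right and down, at radius r is drawn at 1 + k1 r^2 times it, then the intrinsics apply), "eye" and "orientation" of the camera in the world. Camera axes: x right, y down, z forward; pixel columns grow to the right and rows downward; lengths in mm; the calibration is good to about 2 mm. A picture is of the moment at which its call begins. There is no depth.
A pose or a line that the arm cannot do raises robot.MotionError and nothing moves.
- robot.hand_in(): hands the job in, once; it reports no verdict.
Readings, each from a call of its own:
- robot.current_t(): time.
- robot.current_qpos(): joint angles.
- robot.current_joint_vel(): joint speeds.
- robot.current_joint_efforts(): joint torques, N m.
- robot.current_tcp_pos(): TCP position.
- robot.current_eef_rot(): TCP orientation.
- robot.current_contact_force(): force on the tool from outside, world axes, zero at the start.
- robot.current_ft_torque(): the same for the moment, N m.
- robot.current_gripper_width(): opening from 0.0 (shut) to 1.0 (fully open).
Only numpy, scipy, OpenCV 4.12 (cv2) and the standard library are available. Lean on these libraries where they do the work, as an engineer would, in place of code of your own. Each camera call takes 0.05 s, during which the arm holds its last target. There are 200 camera calls.

## Working session

There is one attempt and no reset: what is moved stays moved. The work goes in short steps, each a Python script; the robot and the scene stay as the last script left them, time stands still between calls to the robot, and variables do not carry over. Pictures are saved under pics/ and viewed, about 12 in all and at most 16, crops included, and the job is handed in when it is done.

```bash
mkdir -p pics
cat > h.py <<'E'
import numpy as np, cv2, math
from bench import robot
from scipy.spatial.transform import Rotation as Ro
def cam(d):
    h,w=d["img"].shape[:2]; f=h/2/math.tan(math.radians(d["fovy"])/2)
    return f,d["cx"],d["cy"],d["k1"],np.array(d["eye"],float),Ro.from_euler('xyz',d["orientation"]).as_matrix()
def ray(d,u,v):
    f,cx,cy,k,e,R=cam(d); x,y=(u-cx)/f,(v-cy)/f; a,b=x,y
    for _ in range(20):
        s=1+k*(a*a+b*b); a,b=x/s,y/s
    return e,R@np.array([a,b,1.])
def onz(d,u,v,z):
    e,r=ray(d,u,v); return e+r*(z-e[2])/r[2]
def proj(d,p):
    f,cx,cy,k,e,R=cam(d); q=R.T@(np.array(p,float)-e); a,b=q[0]/q[2],q[1]/q[2]; s=1+k*(a*a+b*b)
    return cx+f*a*s,cy+f*b*s
def snap(name,tag):
    d=robot.get_image(name); cv2.imwrite(f"pics/{tag}.png",d["img"]); np.save(f"pics/{tag}.npy",d,allow_pickle=True); return d
def load(tag): return np.load(f"pics/{tag}.npy",allow_pickle=True).item()
E
python3 - <<'E'
from h import *
for n in("top","side"):
    d=snap(n,n+"0"); print(n,{k:v for k,v in d.items() if k!="img"})
print(robot.current_eef_rot(),robot.current_gripper_width(),robot.current_t())
E
```

```text
top {'fovy': 54.03775074945099, 'cx': 317.53396142172176, 'cy': 206.1144728798795, 'k1': -0.036898295098980745, 'eye': array([ 423.44937001,   66.48983167, 1078.0981983 ]), 'orientation': array([-3.01114921, -0.01413715, -1.56884455])}
side {'fovy': 45.22582698504081, 'cx': 316.7338244637514, 'cy': 199.78446019705336, 'k1': -0.08863793518624488, 'eye': array([  43.12640148, -791.9084978 , 1003.3108829 ]), 'orientation': array([-2.32318034,  0.01191821, -0.57026089])}
[-3.14002846e+00 -3.10675084e-04  2.70282856e+00] 0.9982670681110122 0.1
```

View pics/top0.png

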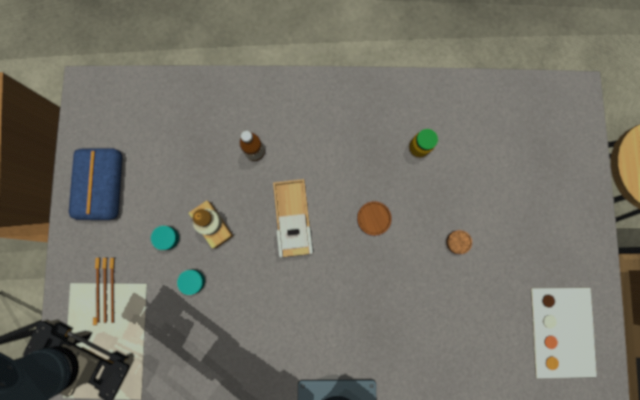

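View pics/side0.png

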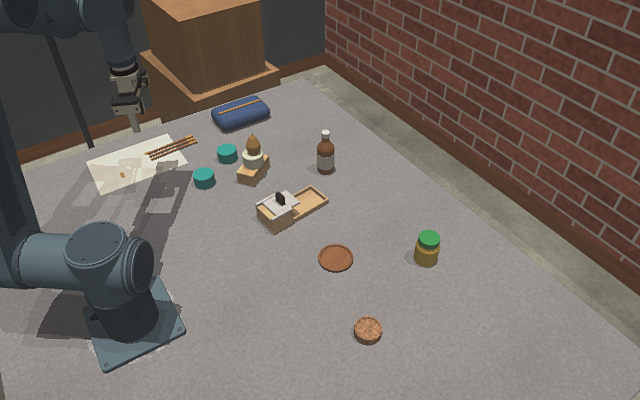

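The top view shows the stack at (208,222), box (292,218), dish (374,218) and cork stand (459,242). The bottle is at (251,145) and the jar at (424,143). Possible mix-ups for the plinth are the turquoise discs at (164,238) and (190,282); the off-white one under the pear at (208,222) is the right one. The pear has no rival in view: the paint spots at (548,300) and below are flat.

Next is a close crop to check the choice.

Run:
```python
from h import *
t=load("top0")["img"][165:270,180:325]; s=load("side0")["img"][120:235,225:335]
a=cv2.resize(t,None,fx=2.75*1.9,fy=2.75*1.9,interpolation=cv2.INTER_CUBIC)
a=cv2.resize(t,(400*145//145*1,int(400*105/145)),interpolation=cv2.INTER_CUBIC)
a=cv2.resize(t,(435,315),interpolation=cv2.INTER_CUBIC); b=cv2.resize(s,(330,345),interpolation=cv2.INTER_CUBIC)
c=np.zeros((345,765,3),np.uint8); c[:315,:435]=a; c[:,435:]=b
cv2.imwrite("pics/crop0.png",c)
d=load("top0")
for n,(u,v,z) in dict(stack=(208,222,100),box=(292,218,10),dish=(374,218,9),stand=(459,242,24),bottle=(247,137,150),jar=(427,139,85),teal1=(164,238,40),teal2=(190,282,40)).items(): print(n,onz(d,u,v,z).round())
```

```text
stack [511. 327. 100.]
box [531. 121.  10.]
dish [ 531. -104.    9.]
stand [ 465. -331.   24.]
bottle [715. 226. 150.]
jar [ 733. -235.   85.]
teal1 [473. 458.  40.]
teal2 [359. 384.  40.]
```

View pics/crop0.png

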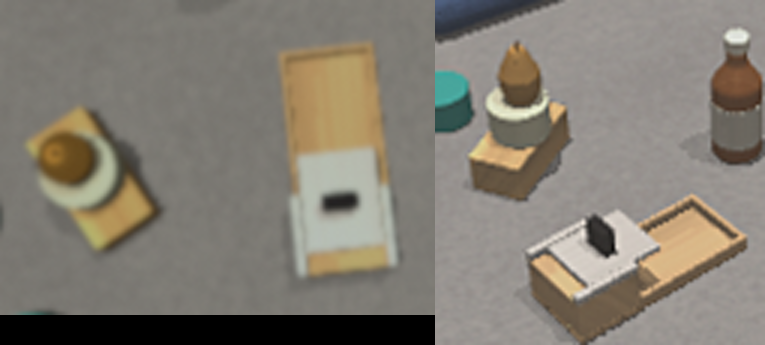

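The crop confirms the choice: brass pear on the off-white plinth on the wooden block, teal discs apart. The gate is near shut, with its tab at about (293,232). Now to measure everything with masks.

```bash
cat > meas.py <<'E'
from h import *
from scipy.optimize import least_squares
def mask(d,lo,hi,roi):
    u0,v0,u1,v1=roi; m=np.zeros(d["img"].shape[:2],np.uint8)
    h=cv2.cvtColor(d["img"],cv2.COLOR_BGR2HSV); m[v0:v1,u0:u1]=cv2.inRange(h,lo,hi)[v0:v1,u0:u1]
    n,l,s,c=cv2.connectedComponentsWithStats(m)
    return (l==1+np.argmax(s[1:,4])).astype(np.uint8)
def hull(d,m,z):
    c=max(cv2.findContours(m,cv2.RETR_EXTERNAL,cv2.CHAIN_APPROX_NONE)[0],key=len)
    return np.array([onz(d,u,v,z)[:2] for u,v in cv2.convexHull(c)[:,0]])
def circ(P):
    f=lambda q:np.hypot(P[:,0]-q[0],P[:,1]-q[1])-q[2]
    r=least_squares(f,[*P.mean(0),35],loss='soft_l1'); return r.x.round(1)
E
python3 - <<'E'
from meas import *
t,s=load("top0"),load("side0")
for n,(u,v) in dict(dish=(374,218),stand=(459,235),wood=(214,240),plinth=(215,227),pear=(200,217),plate=(285,240),table=(340,250),pocket=(290,195),tab=(293,232)).items(): print(n,cv2.cvtColor(t["img"],cv2.COLOR_BGR2HSV)[v,u])
for n,(u,v) in dict(dish=(336,258),stand=(368,332),wood=(245,172),plinth=(248,160),pear=(253,150),table=(340,220)).items(): print('s',n,cv2.cvtColor(s["img"],cv2.COLOR_BGR2HSV)[v,u])
for n,d,roi,z in(("dish",t,(345,190,405,245),9),("dish",s,(305,235,365,280),9),("stand",t,(435,220,480,265),22),("stand",s,(345,308,392,350),22)):
    m=mask(d,(0,70,30),(25,255,255),roi); P=hull(d,m,z); print(n,m.sum(),circ(P),"bbox mid",((P.max(0)+P.min(0))/2).round(1),np.ptp(P,axis=0).round(1))
E
```

```text
dish [ 13 173 133]
stand [ 15 146 148]
wood [ 20 129 182]
plinth [ 37  39 177]
pear [ 18 178 136]
plate [ 53  12 189]
table [ 19  17 121]
pocket [ 20 111 182]
tab [10 21 36]
s dish [ 12 130 151]
s stand [ 14 118 180]
s wood [ 16 109 213]
s plinth [ 23  39 105]
s pear [ 16 110  97]
s table [ 19  13 153]
dish 959 [ 531.8 -103.4   47.7] bbox mid [ 531.7 -103.6] [93.9 94. ]
dish 791 [ 526.9 -108.5   48.2] bbox mid [ 526.8 -108.4] [95.2 96.2]
stand 503 [ 465.8 -332.3   34.5] bbox mid [ 466.8 -332.2] [62.2 71.6]
stand 666 [ 459.  -341.2   37. ] bbox mid [ 459.1 -341.1] [73.3 73.3]
```

```bash
cat >> meas.py <<'E'
def capsule(d,m,zt,zb,R,keep=None):
    """axis xy of an upright cylinder from its outline cast on z=zt: distance to segment(top centre, shifted base centre) = R"""
    c=max(cv2.findContours(m,cv2.RETR_EXTERNAL,cv2.CHAIN_APPROX_NONE)[0],key=len)[:,0]
    if keep is not None: c=c[[keep(u,v) for u,v in c]]
    P=np.array([onz(d,u,v,zt)[:2] for u,v in c]); e=np.array(d["eye"])
    def f(q):
        a=q[:2]; b=e[:2]+(a-e[:2])*(e[2]-zt)/(e[2]-zb); w=b-a
        s=np.clip((P-a)@w/(w@w),0,1)[:,None]; return np.hypot(*(P-a-s*w).T)-R-q[2]
    r=least_squares(f,[*P.mean(0),0],loss='soft_l1'); return r.x.round(1),round(float(np.abs(f(r.x)).mean()),2)
E
python3 - <<'E'
from meas import *
t,s=load("top0"),load("side0")
for n,d,roi,z,R in(("dish",t,(345,190,405,245),9,48),("dish",s,(305,235,365,280),9,48),("stand",t,(435,220,480,265),24,33),("stand",s,(345,308,392,350),24,33)):
    print(n,capsule(d,mask(d,(0,60,30),(25,255,255),roi),z,0,R))
# plinth
for d,roi in((t,(185,195,235,250)),(s,(235,130,275,185))):
    m=mask(d,(18,15,80),(60,75,255),roi); c=cv2.findContours(m,cv2.RETR_EXTERNAL,cv2.CHAIN_APPROX_NONE)[0]
    pm=mask(d,(8,60,20),(24,255,165),roi)
    near=cv2.dilate(pm,np.ones((3,3),np.uint8))
    print("plinth",m.sum(),pm.sum(),capsule(d,m,85,45,33,lambda u,v:not near[v,u]))
    cv2.imwrite(f"pics/m{'t' if d is t else 's'}.png",np.hstack([cv2.resize((x*255)[roi[1]:roi[3],roi[0]:roi[2]],None,fx=5,fy=5,interpolation=0) for x in (m,pm)]))
    # wood/stack hull
    w=mask(d,(10,60,20),(26,255,255),roi); P=hull(d,w|m,45).astype(np.float32); print("stack rect z45",cv2.minAreaRect(P))
for d,roi in((t,(265,170,320,265)),(s,(250,180,335,235))):
    w=mask(d,(10,60,60),(26,255,255),roi)|cv2.inRange(cv2.cvtColor(d["img"],cv2.COLOR_BGR2HSV),(0,0,170),(180,40,255))//255*0
    k=mask(d,(0,0,0),(180,255,70),(285,226,302,240) if d is t else (272,188,292,208))
    v,u=np.nonzero(k); print("tab px",u.mean(),v.mean(),u.min(),u.max(),v.min(),v.max(),onz(d,u.mean(),v.mean(),75).round(1))
    P=hull(d,w,17).astype(np.float32); print("box hull z17",P.round().tolist())
a=np.array(cv2.imread("pics/mt.png"));b=np.array(cv2.imread("pics/ms.png"));H=max(len(a),len(b))
cv2.imwrite("pics/mm.png",np.hstack([cv2.copyMakeBorder(x,0,H-len(x),0,10,0,value=128) for x in(a,b)]))
E
```

```text
dish (array([ 532.1, -104.1,   -1.2]), 0.55)
dish (array([ 528.5, -105.8,   -2.9]), 0.87)
stand (array([ 466.5, -336.2,   -1.8]), 0.7)
stand (array([ 462.9, -336.6,   -2.2]), 0.57)
plinth 1828 376 (array([514.5, 332.1,  38.1]), 7.59)
stack rect z45 ((516.27587890625, 338.02630615234375), (146.40914916992188, 130.75196838378906), 1.660635232925415)
plinth 330 329 (array([509.9, 335.7,  -4.1]), 5.76)
stack rect z45 ((504.7680358886719, 322.29644775390625), (182.52769470214844, 99.37126159667969), 52.8339958190918)
tab px 292.85714285714283 231.88095238095238 288 298 230 234 [488.4 115.5  75. ]
box hull z17 [[638.0, 92.0], [635.0, 89.0], [621.0, 86.0], [522.0, 75.0], [511.0, 75.0], [503.0, 159.0], [503.0, 161.0], [524.0, 164.0], [604.0, 174.0], [629.0, 174.0], [632.0, 158.0], [635.0, 136.0], [638.0, 108.0]]
tab px 279.8941176470588 198.50588235294117 276 284 192 205 [484.7 111.1  75. ]
box hull z17 [[624.0, 168.0], [626.0, 160.0], [635.0, 89.0], [625.0, 75.0], [620.0, 73.0], [608.0, 70.0], [589.0, 68.0], [475.0, 55.0], [426.0, 49.0], [418.0, 135.0], [437.0, 173.0], [442.0, 175.0], [449.0, 175.0], [618.0, 171.0]]
```

View pics/mm.png

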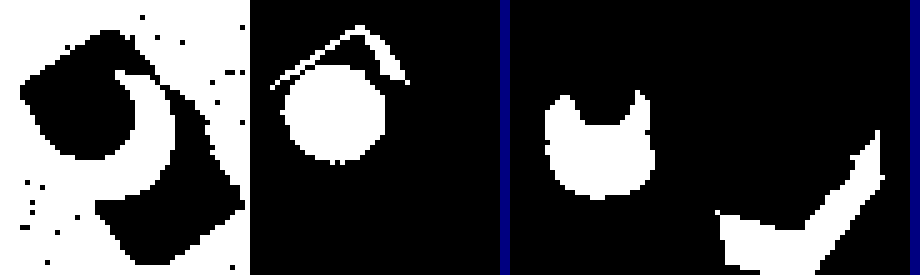

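Run:
```python
from meas import *
t,s=load("top0"),load("side0")
k3=np.ones((3,3),np.uint8)
# top
roi=(185,195,235,250)
pear=cv2.morphologyEx(mask(t,(8,120,20),(24,255,158),roi),cv2.MORPH_OPEN,np.ones((5,5),np.uint8))
print("pear top",pear.sum(),circ(hull(t,pear,109)))
pl=mask(t,(18,26,140),(70,85,255),roi); near=cv2.dilate(pear,k3)
print("plinth top",pl.sum(),circ(hull(t,pl,85)))
P=hull(t,pl,85)
wood=mask(t,(10,90,60),(26,255,255),roi)
allm=cv2.morphologyEx(wood|pl|pear,cv2.MORPH_CLOSE,k3)
c=max(cv2.findContours(allm,cv2.RETR_EXTERNAL,cv2.CHAIN_APPROX_NONE)[0],key=len); h=cv2.convexHull(c)
print("hull z45",[onz(t,u,v,45)[:2].round().tolist() for u,v in cv2.approxPolyDP(h,2,True)[:,0]],cv2.minAreaRect(hull(t,allm,45).astype(np.float32)))
# side
roi=(232,130,275,187)
sp=mask(s,(8,85,20),(24,255,235),(240,130,268,163)); ps=mask(s,(18,15,80),(60,75,255),roi)
print("side plinth bbox",cv2.boundingRect(ps),"pear bbox",cv2.boundingRect(sp),sp.sum())
w=[(v,np.nonzero(sp[v])[0].min(),np.nonzero(sp[v])[0].max()) for v in range(133,164) if sp[v].any()]; print(w)
print("proj side: pear axis foot/24/top",[np.round(proj(s,(511,330,z)),1).tolist() for z in(85,109,156)])
def big(d,r,m):
    x=d["img"].copy(); 
    for q,col in m:
        cs=cv2.findContours(q,cv2.RETR_EXTERNAL,cv2.CHAIN_APPROX_NONE)[0]; cv2.drawContours(x,cs,-1,col,1)
    x=np.hstack([d["img"][r[1]:r[3],r[0]:r[2]],x[r[1]:r[3],r[0]:r[2]]]); return cv2.resize(x,None,fx=4,fy=4,interpolation=0)
a=big(t,(182,192,237,252),[(pear,(0,0,255)),(pl,(255,0,0)),(cv2.convexHull(c) is not None and allm,(0,255,0))]); b=big(s,(230,128,275,188),[(sp,(0,0,255)),(ps,(255,0,0))])
H=max(len(a),len(b)); cv2.imwrite("pics/c1.png",np.hstack([cv2.copyMakeBorder(x,0,H-len(x),0,0,0) for x in(a,b)])[:, :800])
```

```text
pear top 247 [522.7 341.   21.8]
plinth top 229 [514.4 338.3  32.6]
hull z45 [[572.0, 346.0], [553.0, 327.0], [508.0, 317.0], [495.0, 325.0], [481.0, 353.0], [502.0, 380.0], [542.0, 390.0]] ((524.0040893554688, 351.1098937988281), (78.54100799560547, 73.00982666015625), 34.75193786621094)
side plinth bbox (242, 148, 22, 22) pear bbox (246, 135, 14, 20) 209
[(135, np.int64(250), np.int64(253)), (136, np.int64(250), np.int64(254)), (137, np.int64(249), np.int64(255)), (138, np.int64(249), np.int64(256)), (139, np.int64(248), np.int64(256)), (140, np.int64(248), np.int64(257)), (141, np.int64(247), np.int64(258)), (142, np.int64(247), np.int64(258)), (143, np.int64(247), np.int64(259)), (144, np.int64(246), np.int64(259)), (145, np.int64(246), np.int64(259)), (146, np.int64(247), np.int64(259)), (147, np.int64(247), np.int64(259)), (148, np.int64(247), np.int64(259)), (149, np.int64(247), np.int64(259)), (150, np.int64(248), np.int64(259)), (151, np.int64(248), np.int64(258)), (152, np.int64(249), np.int64(258)), (153, np.int64(249), np.int64(257)), (154, np.int64(250), np.int64(256))]
proj side: pear axis foot/24/top [[252.7, 153.3], [251.9, 147.2], [250.4, 134.8]]
```

View pics/c1.png

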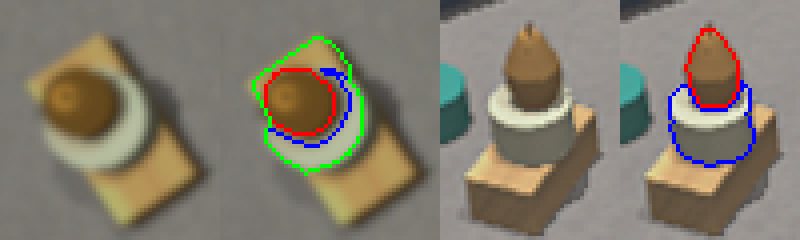

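Run:
```python
from meas import *
t,s=load("top0"),load("side0")
print("pear top",onz(t,202.6,217.7,109).round(1),"side",onz(s,253,147,109).round(1), "tip top",onz(t,180+57/3,165+153/3,153).round(1),"tip side",onz(s,252.3,134,153).round(1))
T=[onz(t,*p,45)[:2] for p in((206.5,200.7),(189,213.2),(212.5,248.5),(232.5,235))]; T=np.array(T);print(T.round(),T.mean(0).round(1),[np.hypot(*(T[i]-T[i-1])).round() for i in range(4)])
S=np.array([onz(s,*p,45)[:2] for p in((236.75,171.75),(252,175.5),(269.5,156.25))]);print(S.round(),"mid",((S[0]+S[2])/2).round(1),[np.hypot(*(S[i]-S[i+1])).round() for i in range(2)])
# plinth side: bottom rounding & extents
print("plinth side top-face centre guess", onz(s,252.7,150.3,85).round(1), "top-view extents centre", onz(t,206.5,222,85).round(1))
for p in((515,335),(511,332),(518,338)):
  print(p,[np.round(proj(s,(*p,z)),1).tolist() for z in(85,109,45)],[np.round(proj(t,(*p,z)),1).tolist() for z in(85,109,45)])
```

```text
pear top [520.6 338.1 109. ] side [514.2 329.  109. ] tip top [520.2 334.5 153. ] tip side [519.4 334.3 153. ]
[[572. 347.]
 [539. 393.]
 [446. 327.]
 [482. 276.]] [509.7 335.6] [np.float64(116.0), np.float64(56.0), np.float64(114.0), np.float64(62.0)]
[[446. 322.]
 [478. 279.]
 [570. 335.]] mid [508.1 328.4] [np.float64(53.0), np.float64(107.0)]
plinth side top-face centre guess [518.1 344.1  85. ] top-view extents centre [512.  334.5  85. ]
(515, 335) [[253.1, 152.1], [252.4, 146.0], [254.4, 162.0]] [[206.3, 220.8], [203.8, 219.9], [210.4, 222.2]]
(511, 332) [[252.4, 153.0], [251.6, 146.9], [253.7, 163.0]] [[207.5, 222.4], [204.9, 221.5], [211.4, 223.8]]
(518, 338) [[253.5, 151.3], [252.8, 145.2], [254.8, 161.2]] [[205.2, 219.7], [202.6, 218.7], [209.3, 221.1]]
```

Pear is at about (518,335), the plinth at about (514,335), and the block at about (509,332) with its long axis near 0.64 rad. The sizes come out at 115x59, which fits, and the two views agree to a few mm. Moving above the pear now for a check from near.

```bash
cat >> h.py <<'E'
D=lambda yaw:[math.pi,0,yaw]
def up(z,speed=200):
    p=list(robot.current_tcp_pos()); p[2]=z; return robot.move_linear(p,speed=speed)
E
python3 - <<'E'
from h import *
robot.move_ptp([517,334,260],D(2.15)); robot.move_linear([517,334,165],speed=200)
t=snap("top","top1"); s=snap("side","side1")
p=robot.current_tcp_pos(); print(p,robot.current_t(),robot.current_qpos().round(2) if hasattr(robot.current_qpos(),'round') else robot.current_qpos())
y=np.array([np.sin(2.15),-np.cos(2.15),0])
x=s["img"].copy()
for k in(-46,0,46):
    u,v=proj(s,np.array(p)+y*k); print(k,round(u,1),round(v,1))
a=cv2.resize(s["img"][85:195,205:300],None,fx=4,fy=4,interpolation=cv2.INTER_CUBIC); b=cv2.resize(t["img"][160:270,150:250],None,fx=4,fy=4,interpolation=cv2.INTER_CUBIC)
cv2.imwrite("pics/c2.png",np.hstack([a,b]))
E
```

```text
[517.84559063 334.91933594 167.01664946] 2.075 [ 0.39  0.41  1.44  0.    1.28 -0.19]
-46 243.5 138.5
0 251.3 130.3
46 258.7 122.4
```

View pics/c2.png

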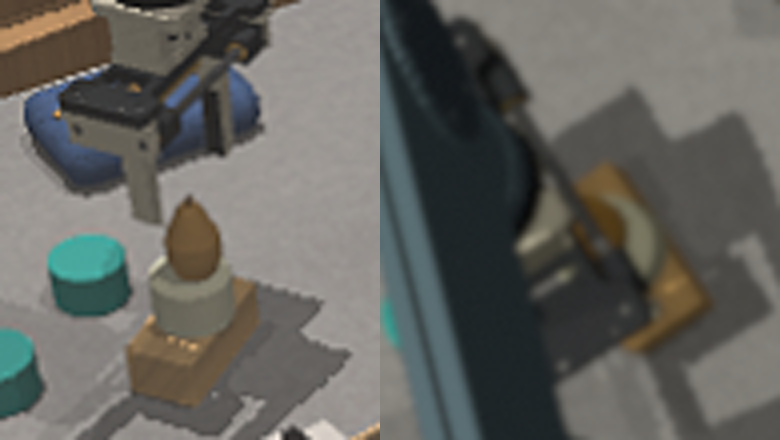

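Fingertips show at (241.8,140) and (259.3,123.3) in the side view, about 1 px from prediction. So the side view reads slightly short and the top view is the more accurate of the two. The pear stands between the jaws, so I'll grasp it.

Run:
```python
from h import *
print(robot.move_linear([519,336.5,165],speed=100))
print(robot.move_linear([519,336.5,95],speed=80,f_stop=8),robot.current_tcp_pos(),robot.current_contact_force())
robot.move_gripper(0.3); print("w",robot.current_gripper_width()*93,robot.current_tcp_pos())
up(135,60); robot.sleep(.2)
s=snap("side","side2")
print("w",robot.current_gripper_width()*93,robot.current_contact_force(),robot.current_t())
cv2.imwrite("pics/c3.png",cv2.resize(s["img"][85:195,205:300],None,fx=4,fy=4,interpolation=cv2.INTER_CUBIC))
```

```text
False
False [519.43902812 336.69875361  95.56094445] [ 0.80255225  0.13698111 -0.66420695]
w 43.507029598577105 [519.10677237 336.54001561  95.02505475]
w 43.60897891727073 [-0.18765725 -0.22827832 -0.86669198] 5.25
```

View pics/c3.png

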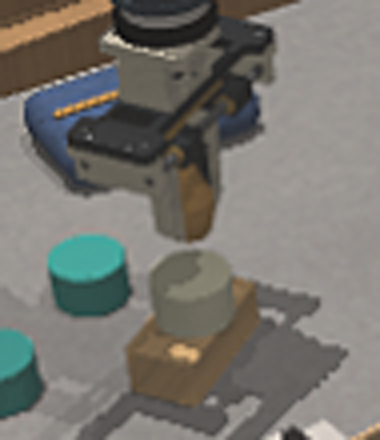

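The pear is held upright at 43.5 mm and the plinth is left undisturbed. Carrying it to the stand, then photographing both views.

Run:
```python
from h import *
up(230); yaw=0.945
robot.move_ptp([465.5,-336.3,230],D(yaw)); print("w",robot.current_gripper_width()*93)
robot.move_linear([465.5,-336.3,50],speed=150); robot.sleep(.3)
r=robot.move_linear([465.5,-336.3,28],speed=20,f_stop=2.5); print(r,robot.current_tcp_pos(),robot.current_contact_force())
s=snap("side","side3a")
```

```text
w 43.64154868780911
True [ 465.35711022 -336.1652467    29.99147151] [-0.49320009 -0.05383091  5.01643194]
```

Contact came at TCP z = 30.0, which is exactly where the foot on the seat floor should be; on the rim it would have been 34. Releasing.

Run:
```python
from h import *
robot.move_gripper(0.75); up(130,120); up(230)
robot.move_ptp([400,0,300],D(1.57)); robot.sleep(.2)
t=snap("top","top4"); s=snap("side","side4"); print(robot.current_t())
f=dict(fx=4,fy=4,interpolation=cv2.INTER_CUBIC)
a=cv2.resize(t["img"][205:265,430:490],None,**f); b=cv2.resize(s["img"][290:350,335:400],None,**f); c=cv2.resize(t["img"][190:255,180:240],None,**f)
H=260; cv2.imwrite("pics/c4.png",np.hstack([cv2.copyMakeBorder(x,0,H-len(x),0,6,0) for x in(a,b,c)]))
print([np.round(proj(t,(466,-336.3,z)),1).tolist() for z in(20,44,88)],[np.round(proj(s,(466,-336.3,z)),1).tolist() for z in(20,44,88)])
```

```text
14.7917
[[460.3, 241.8], [463.7, 241.4], [470.2, 240.7]] [[368.6, 327.2], [369.3, 321.6], [370.6, 310.8]]
```

View pics/c4.png

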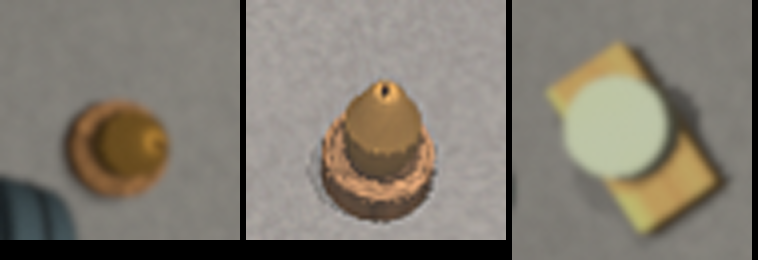

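The pear stands upright inside the rim of the stand. The plinth now shows clear at about (206,222), so I'll measure it and the block in both views.

Run:
```python
from meas import *
t,s=load("top4"),load("side4")
roi=(190,200,226,242)
m=mask(t,(20,20,150),(75,80,255),roi); print("plinth top",m.sum(),cv2.boundingRect(m),circ(hull(t,m,85)),capsule(t,m,85,45,33))
m=cv2.morphologyEx(mask(s,(18,22,80),(60,70,255),(238,140,268,178)),cv2.MORPH_OPEN,np.ones((3,3),np.uint8)); print("plinth side",m.sum(),cv2.boundingRect(m),capsule(s,m,85,45,33))
w=mask(t,(10,90,90),(26,255,255),(185,195,238,255))
m2=mask(t,(20,20,150),(75,80,255),roi)
P=hull(t,w|m2,45).astype(np.float32)
w2=cv2.findContours(w,cv2.RETR_EXTERNAL,cv2.CHAIN_APPROX_NONE)[0]
h=cv2.inRange(cv2.cvtColor(t["img"],cv2.COLOR_BGR2HSV),(10,80,90),(26,255,255)); z=np.zeros_like(h); z[195:255,185:238]=h[195:255,185:238]
v,u=np.nonzero(z); Q=np.array([onz(t,a,b,45)[:2] for a,b in zip(u,v)],np.float32); print("block",len(Q),cv2.minAreaRect(Q))
```

```text
plinth top 523 (190, 209, 28, 27) [514.4 338.6  32.5] (array([516.1, 344.4,  -4.8]), 2.04)
plinth side 383 (242, 147, 22, 31) (array([502.9, 315.7,  -3.6]), 8.64)
block 464 ((510.9658508300781, 336.4199523925781), (118.52056121826172, 63.25602722167969), 35.49830627441406)
```

Run:
```python
from h import *
robot.move_gripper(1.0)
robot.move_ptp([514,337.5,200],D(2.15)); robot.move_linear([514,337.5,100],speed=150); robot.sleep(.2)
print(robot.move_linear([514,337.5,54],speed=60,f_stop=6),robot.current_tcp_pos())
robot.move_gripper(0.5); print("w",robot.current_gripper_width()*93)
robot.sleep(.2); p0=robot.current_tcp_pos(); up(80,60); robot.sleep(.3); print(p0,"F",robot.current_contact_force(),"w",robot.current_gripper_width()*93)
up(180)
robot.move_ptp([531,-104.5,180],D(1.30)); 
robot.move_linear([531,-104.5,40],speed=150); robot.sleep(.3); print("w",robot.current_gripper_width()*93)
print(robot.move_linear([531,-104.5,11],speed=20,f_stop=3),robot.current_tcp_pos(),robot.current_contact_force(),robot.current_t())
```

```text
False [514.27704215 337.60187676  54.26683549]
w 65.74126625488314
[514.0398886  337.53847015  54.20617685] F [-0.44034631 -0.25074749 -0.08327169] w 65.63547375499388
w 65.66135450743405
True [ 530.93490098 -104.45958126   13.18852196] [-0.77381521  0.09783088  4.8566623 ] 25.2333
```

Contact came at 13.2 against 13 expected. Releasing, backing off and re-measuring the box, the block and the placed plinth.

Run:
```python
from meas import *
robot.move_gripper(0.85); up(120,120)
robot.move_ptp([380,-230,300],D(1.57)); robot.sleep(.2)
t=snap("top","top5"); s=snap("side","side5"); print(robot.current_t())
m=mask(t,(20,20,140),(75,90,255),(350,195,400,245)); print("plinth in dish",m.sum(),circ(hull(t,m,44)))
h=cv2.inRange(cv2.cvtColor(t["img"],cv2.COLOR_BGR2HSV),(10,80,90),(26,255,255)); z=np.zeros_like(h); z[195:255,185:238]=h[195:255,185:238]
v,u=np.nonzero(z); Q=np.array([onz(t,a,b,45)[:2] for a,b in zip(u,v)],np.float32); print("block top",len(Q),cv2.minAreaRect(Q))
w=mask(s,(10,60,120),(24,255,255),(228,140,278,192)); print("block side hull z45",hull(s,w,45).round().tolist())
h=cv2.inRange(cv2.cvtColor(t["img"],cv2.COLOR_BGR2HSV),(10,60,90),(26,255,255)); z=np.zeros_like(h); z[170:222,265:320]=h[170:222,265:320]
v,u=np.nonzero(z); Q=np.array([onz(t,a,b,17)[:2] for a,b in zip(u,v)],np.float32); print("box open part",len(Q),cv2.minAreaRect(Q))
f=dict(fx=4,fy=4,interpolation=cv2.INTER_CUBIC)
a=cv2.resize(t["img"][170:265,262:402],None,fx=3,fy=3,interpolation=cv2.INTER_CUBIC);b=cv2.resize(s["img"][175:280,245:365],None,fx=3,fy=3,interpolation=cv2.INTER_CUBIC)
cv2.imwrite("pics/c5.png",np.hstack([cv2.copyMakeBorder(x,0,315-len(x),0,0,0) for x in(a,b)]))
```

```text
28.1
plinth in dish 487 [ 532.7 -103.7   32.9]
block top 991 ((511.1079406738281, 336.006591796875), (118.56196594238281, 63.13572692871094), 34.9968147277832)
block side hull z45 [[546.0, 377.0], [563.0, 353.0], [569.0, 343.0], [564.0, 334.0], [506.0, 293.0], [484.0, 278.0], [480.0, 276.0], [436.0, 299.0], [444.0, 323.0], [505.0, 367.0], [527.0, 384.0], [533.0, 387.0]]
box open part 1182 ((575.9942626953125, 125.72965240478516), (119.2331771850586, 88.68150329589844), 6.579383850097656)
```

View pics/c5.png

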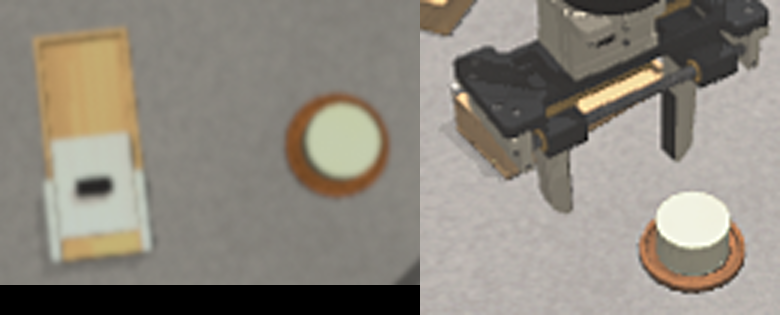

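The plinth reads (532.7,-103.7), about 1 mm from the dish centre. The box centre is at about (564.7,124) with yaw 0.115, and the tab at about (487.5,115). Next: open the gate.

Run:
```python
from meas import *
robot.move_gripper(0.5); yb=0.115; ya=yb+math.pi/2
robot.move_ptp([487.5,115,190],D(ya)); robot.move_linear([487.5,115,110],speed=150)
print(robot.move_linear([487.5,115,67],speed=60,f_stop=5),robot.current_tcp_pos())
robot.move_gripper(0.05); print("w",robot.current_gripper_width()*93,robot.current_contact_force())
e=np.array([math.cos(yb),math.sin(yb),0]); p=np.array([487.5,115,67.])
print(robot.move_linear(list(p-47*e),speed=40,f_stop=8)); robot.sleep(.2)
q=np.array(robot.current_tcp_pos()); print(q,(q-p)@e,robot.current_contact_force())
robot.move_gripper(0.5); up(130,120); up(190)
robot.move_ptp([400,-50,300],D(1.57)); robot.sleep(.2)
t=snap("top","top6"); print(robot.current_t())
k=mask(t,(0,0,0),(180,255,80),(275,225,310,262)); v,u=np.nonzero(k); print("tab",len(u),u.mean(),v.mean(),onz(t,u.mean(),v.mean(),88).round(1))
cv2.imwrite("pics/c6.png",cv2.resize(t["img"][170:270,180:330],None,fx=4,fy=4,interpolation=cv2.INTER_CUBIC))
```

```text
False [487.74253599 115.02248345  67.11059632]
w 13.713082834836035 [-0.69275038  0.12020634  1.76339328]
True
[443.7992266  109.79777672  67.07609479] -44.00905825943495 [-0.18659236  0.67037565  4.09804046]
36.55
tab 40 294.875 248.975 [444.7 109.4  88. ]
```

View pics/c6.png

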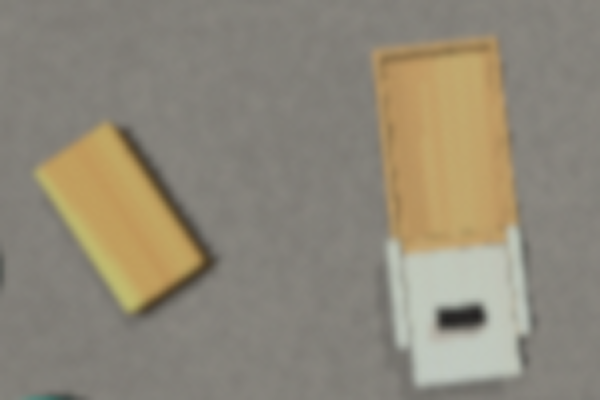

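The gate is against its open stop, with the tab at about (444,109.6), so the pocket centre is about (563.3,123.5) and agrees with vision. The block at about (510.5,335) is clear. Grasping the block.

Run:
```python
from meas import *
robot.move_gripper(1.0); yk=0.614
robot.move_ptp([510.5,335,160],D(yk)); robot.move_linear([510.5,335,70],speed=150); robot.sleep(.2)
print(robot.move_linear([510.5,335,18],speed=60,f_stop=6),robot.current_tcp_pos())
robot.move_gripper(0.4); robot.sleep(.2); print("w",robot.current_gripper_width()*93,robot.current_tcp_pos())
up(60,60); robot.sleep(.2); print("w",robot.current_gripper_width()*93,robot.current_contact_force())
up(150); robot.move_ptp([564.5,123.5,150],D(0.115)); robot.move_linear([564.5,123.5,80],speed=120); robot.sleep(.2)
t=snap("top","top7"); s=snap("side","side7"); print(robot.current_t(),robot.current_tcp_pos(),robot.current_eef_rot())
f=dict(fx=4,fy=4,interpolation=cv2.INTER_CUBIC)
cv2.imwrite("pics/c7.png",np.hstack([cv2.resize(x,None,**f) for x in(t["img"][165:270,240:340],s["img"][145:250,245:345])]))
```

```text
False [510.82697877 335.13912173  18.33932661]
w 59.36129643018816 [510.38694679 335.29673737  18.17108671]
w 60.02905652923076 [ 0.91967729 -0.15893754 -2.58290593]
45.3667 [564.95409613 123.46794763  80.70622237] [ 3.14145333e+00 -1.30965905e-03  1.14948980e-01]
```

View pics/c7.png

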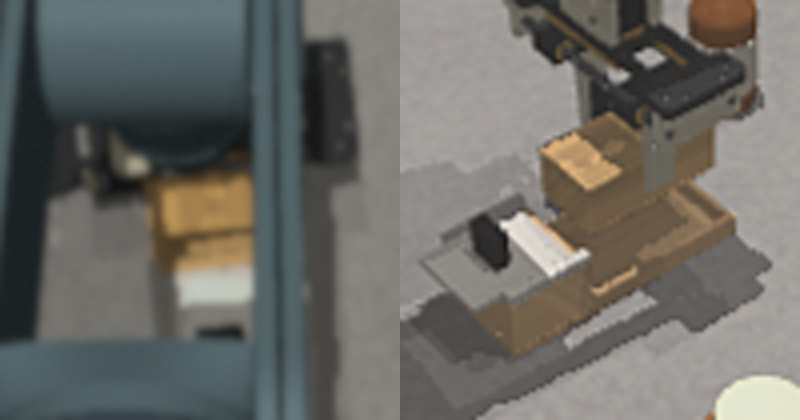

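Run:
```python
from h import *
s=load("side7"); R=Ro.from_euler('z',.115).as_matrix(); c=np.array([565,123.5,0])
for n,l in dict(farend=(58,-30),nearend=(-58,-30),nearleft=(-58,30)).items():
    print(n,np.round((np.array(proj(s,c+R@np.array([*l,107.5])))-[245,145])*4+[400,0]).tolist())
a=s["img"][165:205,275:330]; cv2.imwrite("pics/c8.png",cv2.resize(a,None,fx=12,fy=12,interpolation=cv2.INTER_CUBIC))
```

```text
farend [714.0, 116.0]
nearend [586.0, 185.0]
nearleft [536.0, 142.0]
```

View pics/c8.png

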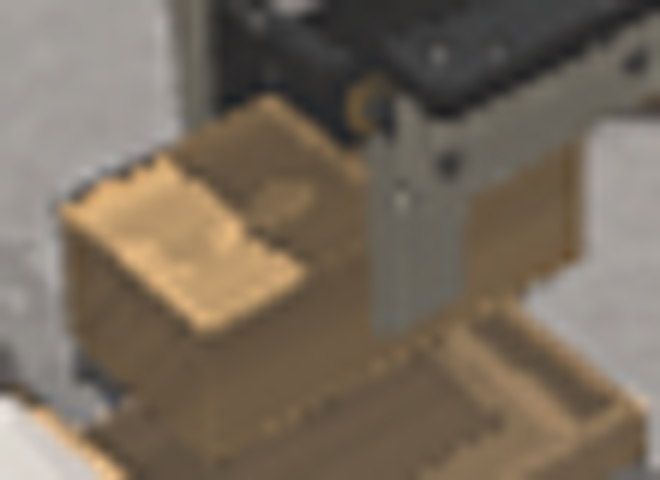

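The block is held level and aligned, at most 2–3 mm far along x. I'll shift the target slightly and lower it.

Run:
```python
from meas import *
robot.move_linear([562.8,123.5,75],speed=60); robot.sleep(.2); print(robot.current_contact_force())
print(robot.move_linear([562.8,123.5,20.5],speed=30,f_stop=4),robot.current_tcp_pos(),robot.current_contact_force(),robot.current_ft_torque())
```

```text
[ 0.08468119  0.12569593 -1.68330515]
True [562.73796667 123.48917942  23.13554646] [-0.87389208  0.92827481  5.53360951] [-0.07007932  0.17963595  0.01523163]
```

Contact came at 23.1 against 23 expected, so the block is on the pocket floor. Releasing and looking before shutting the gate.

Run:
```python
from meas import *
robot.move_gripper(0.8); up(120,120); robot.move_ptp([400,-50,300],D(1.57)); robot.sleep(.2)
t=snap("top","top8"); s=snap("side","side8"); print(robot.current_t())
h=cv2.inRange(cv2.cvtColor(t["img"],cv2.COLOR_BGR2HSV),(10,60,140),(26,255,255)); 
f=dict(fx=4,fy=4,interpolation=cv2.INTER_CUBIC)
cv2.imwrite("pics/c9.png",np.hstack([cv2.resize(x,None,**f) for x in(t["img"][165:270,245:340],s["img"][150:255,245:345])]))
R=Ro.from_euler('z',.115).as_matrix(); c=np.array([563.3,123.5,0])
for l in((58,-30),(58,30),(-58,30),(-58,-30)): print(l,np.round((np.array(proj(t,c+R@np.array([*l,50])))-[245,165])*4).tolist())
```

```text
50.7917
(58, -30) [218.0, 66.0]
(58, 30) [128.0, 76.0]
(-58, 30) [146.0, 249.0]
(-58, -30) [237.0, 239.0]
```

View pics/c9.png

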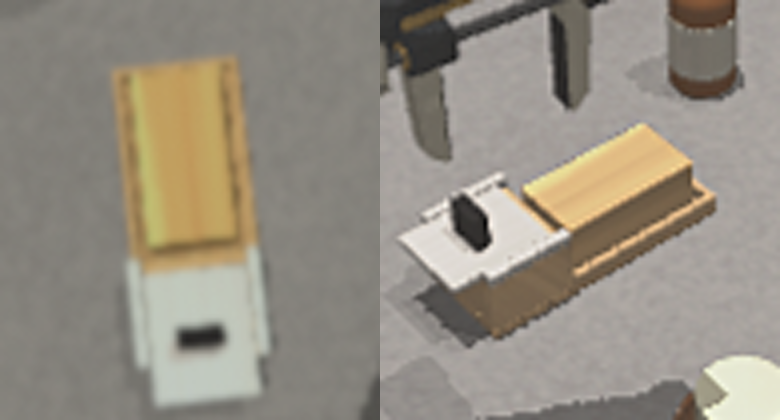

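The block corners match the centred prediction to about 1 mm, and it lies flat in the pocket. Shutting the gate.

Run:
```python
from meas import *
robot.move_gripper(0.5); yb=0.115; ya=yb+math.pi/2; p=np.array([443.9,109.7,67.]); e=np.array([math.cos(yb),math.sin(yb),0])
robot.move_ptp([p[0],p[1],190],D(ya)); robot.move_linear([p[0],p[1],110],speed=150)
print(robot.move_linear(list(p),speed=60,f_stop=5),robot.current_tcp_pos())
robot.move_gripper(0.05); print("w",robot.current_gripper_width()*93)
print(robot.move_linear(list(p+48*e),speed=40,f_stop=8)); robot.sleep(.2)
q=np.array(robot.current_tcp_pos()); print(q,(q-p)@e,robot.current_contact_force())
robot.move_gripper(0.5); up(130,120); up(190)
robot.move_ptp([400,-50,300],D(1.57)); robot.sleep(.3)
t=snap("top","top9"); s=snap("side","side9"); print(robot.current_t())
k=mask(t,(0,0,0),(180,255,80),(280,222,305,245)); v,u=np.nonzero(k); print("tab",len(u),onz(t,u.mean(),v.mean(),88).round(1))
c=np.zeros((420,800,3),np.uint8); a=cv2.resize(t["img"][165:270,245:340],None,fx=4,fy=4); b=cv2.resize(s["img"][110:355,230:450],None,fx=1.7,fy=1.7); c[:420,:380]=a; c[:b.shape[0],385:385+b.shape[1]]=b
cv2.imwrite("pics/c10.png",c)
```

```text
False [444.08753253 109.72353746  67.06254427]
w 14.132986639082294
True
[488.47543765 114.97906926  67.09032957] 44.88676298362246 [0.57102832 0.0053179  4.4013003 ]
58.8083
tab 43 [488.9 114.4  88. ]
```

View pics/c10.png

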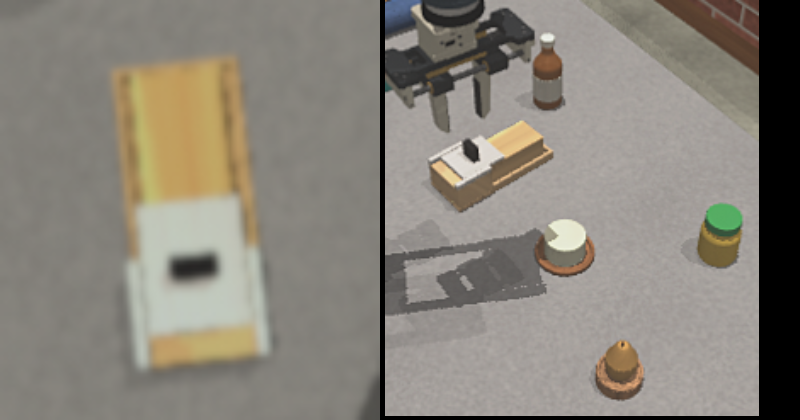

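The gate travelled 44.9 mm to its stop. The final view shows the block under the gate, the plinth flat in the dish, the pear upright in the stand, the bottle and jar standing, and the arm clear of everything.

```bash
python3 -c "
from h import *
robot.sleep(.3); print(robot.hand_in(), robot.current_t())"
```

```text
the job is handed in; nothing more can be done
the job is handed in; nothing more can be done
```

The display is taken apart in the order asked and the job is handed in. The clock stood at 58.8 s of the 139 s at the last check; the hand-in itself gives no verdict.

- **Pear:** it touched down at exactly the seat-floor height, and both views show it upright inside the cork rim.
- **Plinth:** it lies flat, measured about 1 mm from the dish centre.
- **Block:** it touched down at the pocket-floor height. Its corners match a centred block to about 1 mm.
- **Gate:** it travelled 44.9 mm of its 45 mm to the stop, with the tab seen at (489,114).
- **Bystanders:** the bottle and jar are still standing, and I kept the arm well away from them and from the turquoise discs. I did not measure their positions again at the end.

**Disagreements:** the side camera read about 3–5 mm away from the top camera throughout. Fingertip and contact checks favoured the top view, so I relied on that. Some early plinth fits failed because of poor masks, and I discarded them. No final check failed.

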